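# Clamp a weld sample in the scanning fixture

### The job

Push the steel weld sample along the bed of the holding fixture until its end is fully home against the red end stop. Then close the cam clamp: turn its black T-handle clockwise (seen from above) until the spring plunger drops fully into the notch of the lock disc, leave it locked there with the sprung jaw pad gripping the sample against the rail, and let go. Do not disturb the flower pot, the tape measure or the gel bottle.

Things in the scene. Friction and masses are not known exactly. Their poses are not given: they have to be found in the camera images.
- fixture: bolted-down aluminium holding fixture; origin at table height, z up. Its base plate spans x -135..+105, y -165..+125, top z 15 (mm, its own frame). The sample's bed runs along y, from its open -y end to the red end stop; the dark rail on its +x side has its face at x +70 (y -100..+110, z 15..23). The cam spindle stands upright at x -75, y +20, on the bed's other side
- coupon: the weld sample: loose dark steel plate 60 x 160 x 10 mm, 0.5 to 1 kg, with a bright weld bead (under 2 mm proud, look only) across its middle. Origin at the centre of its underside; y along its length, towards the end stop; z up. It lies in the bed with about 1.5 mm play to the rail and to the pad, 20 to 50 mm short of the stop
- coupon_lead (a point): middle of the sample's end face that faces the end stop, half way up its thickness; axes as the sample
- coupon_tail (a point): middle of the sample's opposite end face, where it can be pushed; axes as the sample
- stop_face (a point): middle of the end stop's face, 20 mm above the table; axes as the fixture. In the fixture's frame the face lies at y +100, x +5..+70, z 15..27 mm. The sample is home when coupon_lead has come level with it along y
- cam (a joint): angle of the cam spindle, rad: 0 = fully open, grows clockwise seen from above, rigid stop at 3.1. Starts at 0 to 0.5. Friction of 0.1 N m holds it where it is left; from about 1.3 the pad presses the sample and adds under 0.1 N m. The notch comes under the plunger somewhere between 1.95 and 2.8, different each time (the plunger's bracket is set anywhere along an arc slot)
- handle (a point): on the spindle axis at mid height of the black T-handle bar, 67 mm above the table; turns with it, x axis along the bar towards the orange end. At cam angle 0 its axes are those of the fixture. The bar is 92 mm long, 18 mm thick, 30 mm high (52 to 82 mm above the table)
- lock_disc (a point): centre of the brass-coloured lock disc's top, 40 mm above the table on the spindle; radius 38, thickness 8 mm; it turns with the handle. Its one notch, 13 mm wide, has a steep wall that the plunger snaps over and that then blocks turning back, and beyond it a 45 degree flank: turning on takes 0.2 to 0.3 N m more and after some 0.2 rad lifts the plunger out again; turning back lets it drop in again
- plunger (a joint): travel of the spring plunger towards the spindle, m: 0 to 0.001 while its nose rides on the rim of the lock disc, 0.006 fully down in the notch. Spring 4 to 7 N. A level steel rod 9 mm thick, 36 mm above the table, in a dark bracket (top at 43 mm) on the -y side of the spindle, with a red knob at its outer end about 105 mm from the spindle. It works by itself and is not handled
- pad: brass jaw pad, 8 x 80 x 7 mm, on springs (7 N per mm) in front of the steel jaw block (its top 28 mm above the table). Origin at the fixture's origin while the clamp is open, axes as the fixture; its face is then at x +7, y -20..+60, z 17..24 mm. The cam moves the jaw to +x by 4 mm x (1 - cos(cam angle))
- pot: bystander: terracotta pot, 102 mm across, 95 mm high, with a paint brush that leans out of it; loose, on the red tray
- tape: bystander: black and yellow tape measure, 75 x 70 x 38 mm, loose, on the red tray to the left
- bottle: bystander: white gel bottle, 60 mm across, 150 mm high, loose, standing on the table to the right of the fixture
Things that resemble listed ones, but are neither listed nor needed, are in the scene too. Of the things like the coupon, leave any that is purple; of the rest the smaller one is meant.

How it is judged (in metres and radians):
On the way, in this order (a step that is already met when the one before it is completed fails the run):
1. the sample has been pushed home against the end stop, with the clamp still open (y of coupon_lead in the frame of stop_face above -0.002 m and value of joint plunger below 0.003 m and contact force between pad and coupon below 5 N), for 0.2 s.
2. the plunger has dropped into the notch and the pad grips the sample (value of joint plunger above 0.004 m and contact force between pad and coupon above 8 N), for 0.2 s.
At the end, for the whole second after the job is handed in: the sample lies flat in the bed with its end within 2.5 mm of the end stop, square to the rail; the plunger is at least 4 mm down in the notch of the lock disc; the sprung pad presses the sample with more than 8 N; all at rest (all of step 2 and y of coupon_lead in the frame of stop_face above -0.0025 m and angle between the y axis of coupon and the y axis of fixture, either way round below 0.03 rad and angle between coupon's own z axis and vertical below 0.03 rad and linear speed of coupon below 0.01 m/s and velocity of joint cam between -0.05 and 0.05 rad/s); the robot touches nothing.
It fails at once if the flower pot was disturbed (distance of pot from where it was at the start of the episode above 0.02 m).
It fails at once if the tape measure was disturbed (distance of tape from where it was at the start of the episode above 0.02 m).
It fails at once if the gel bottle was disturbed (distance of bottle from where it was at the start of the episode above 0.02 m).
It also fails if it takes over 58 s, if anything falls off the work surface, if the arm or the gripper's body presses on something with over 40 N, if the wrist force passes 120 N, or if a joint passes its speed limit or range.

### The arm

A 6-joint arm with a two-finger parallel gripper is mounted at the origin on the work surface. World frame = base frame: x ahead of the robot, y to its left, z up, the work surface at z = 0. Lengths are in mm, angles in rad, forces in N, time in s.
With the tool pointing down it reaches from about 300 to 775 mm from the base axis. Payload 14.6 kg.
Tool frame: the origin (TCP) lies on the front face of the gripper's body, between the roots of the fingers; the fingertips stand 97 mm ahead of it and the grasp point (between the pads) lies 78 mm ahead of it; z points along the fingers, y is the line along which they close (so a half turn about z gives the same grasp; the last joint's range is limited). The gripper opens to 94 mm and grips with 3 to 60 N. Pads are 16 mm wide; open, the fingers measure 119 mm over their backs; the gripper's body (75 mm by 177 mm) begins 78 mm behind the grasp point.
Start: joints at [1.067, 0.3, 1.521, -0, 1.321, -0.067], TCP at [232.67, 498.352, 302.646] pointing down, gripper open.
Joint ranges: [-3.03, 3.03], [-0.79, 2.21], [0.23, 2.52], [-1.04, 4.18], [0, 3.07], [-2.55, 2.55]. Speed limits (rad/s): [2.22, 2.22, 2.57, 3.14, 3.14, 3.14].

### API

Orientations are given as [roll, pitch, yaw] about the fixed x, y, z axes, in that order (R = Rz(yaw) Ry(pitch) Rx(roll)).
In Python, from cell import * gives the robot as it stands.
- The arm moves only by the tool carry_out, never from a script. Its arguments are lists of equal length, an entry for each row: "slide": the shift along the world's x, y, z scaled (see below), a list of three; "dr": the turn, a rotation vector about the world's x, y, z scaled (see below), a list of three; "gripper": the opening in per cent of the stroke, from 0 (shut) to 100 (fully open). A call has 1 to 10 rows; each row is the pose to reach, as a shift and turn from the pose commanded when the call began, turning the shorter way round; what a row does not reach only later rows make up. The controller multiplies each number of a shift by 0.25 m and each number of a turn by 360 degrees. A row lasts 1/12 s, in which the tool goes at most 41.7 mm and 7.16 degrees, less where a joint would pass 70% of its speed; a pose out of reach is approached as far as the arm can. A call with a number of a shift or a turn outside -1 to 1 is refused whole. A call with a gripper value outside its range is refused whole. The fingers move at their own pace and stop on an object; "newtons" is the grip in N (left out, the last holds). Time passes only in rows, so rows that repeat a pose let the fingers close. It gives the time, the measured TCP pose, the force, the opening and the grip force at its end, in the units of the state.
- read_state(): the state, without advancing time (a new reading comes with each control period).
- camera(name): name is "scene" or "top"; returns the picture (384x512x3 uint8, red, green, blue); there is no depth.
- camera_model(name): a dict with "vfov" (degrees; the focal length in pixels is half the picture's height over the tangent of half this angle, whatever the lens; pixels are square), "cx", "cy" (the principal point, pixels), "k1" (the pictures are not rectified: a ray, as slopes to the right and down, at radius r is drawn at 1 + k1 r^2 times it, then the intrinsics apply), "R" (3x3) and "t" (3): a world point X has camera coordinates R X + t. Camera axes: x right, y down, z forward; pixel columns grow to the right and rows downward; lengths in mm; the calibration is good to about 2 mm. A picture is of the moment at which its call begins. camera_model takes no time and is no camera call.
- sign_off(): hands the job in; it is judged then, once.
The state is a dict: "clock": time; "joints": joint angles; "qd": joint speeds; "effort": joint torques, N m; "eef_pos": TCP position; "eef_rot": TCP orientation; "wrist_force": force on the tool from outside, world axes, zero at the start; "moment": the same for the moment, N m; "finger_gap": finger opening in mm; "finger_force": force on a finger pad.
Only numpy, scipy, OpenCV 4.12 (cv2) and the standard library are available. Lean on these libraries where they do the work, as an engineer would, in place of code of your own. Each camera call takes 0.05 s, during which the arm holds its last target. There are 200 camera calls.

## Working session

There is one attempt and no reset: what is moved stays moved. The work goes in short steps, Python scripts to look and compute and a tool call to move; the robot and the scene stay as the last step left them, time stands still between calls to the robot, and variables do not carry over. Pictures are saved under pics/ and viewed, at most 10 in all, crops included, and the job is handed in when it is done.

Besides the shell and the picture viewer there is one more tool, called after "Emit:" in YAML: its name, and indented under it one key for each argument. carry_out: Moves the arm, as the interface text tells. Its arguments: {"type":"object","properties":{"slide":{"type":"array","items":{"type":"array","items":{"type":"number","minimum":-1,"maximum":1}}},"dr":{"type":"array","items":{"type":"array","items":{"type":"number","minimum":-1,"maximum":1}}},"gripper":{"type":"array","items":{"type":"number"}},"newtons":{"type":"number"}},"required":["slide","dr","gripper"]}

```bash
mkdir -p pics; python3 - <<'E'
from cell import *
import cv2
for n in("scene","top"):
    im=camera(n); cv2.imwrite(f"pics/{n}0.png",im[:,:,::-1]); m=camera_model(n)
    print(n,m)
print(read_state())
E
```

```text
scene {'vfov': 51.85117375037339, 'cx': 258.60466799075346, 'cy': 189.51083785423663, 'k1': 0.02641792285792714, 'R': array([[-0.64207641,  0.76654558, -0.0120728 ],
       [ 0.53333859,  0.4353137 , -0.72529438],
       [-0.55071575, -0.4721333 , -0.68833299]]), 't': array([ 277.27161427, -205.45536872, 1439.88514344])}
top {'vfov': 42.527359073058726, 'cx': 261.69233217516455, 'cy': 193.32474943462788, 'k1': -0.13781772049905622, 'R': array([[-0.00333961, -0.99986625, -0.01601017],
       [-0.98717032,  0.00585219, -0.15956352],
       [ 0.15963587,  0.01527189, -0.98705783]]), 't': array([  30.17520957,  465.99033292, 1350.90493695])}
{'clock': 0.1, 'joints': array([ 1.06740746e+00,  3.00415616e-01,  1.52151607e+00, -1.99999923e-05,
        1.32069882e+00, -6.65993789e-02]), 'qd': array([ 7.36260174e-05, -2.27955740e-03, -1.55045173e-03,  1.39739300e-03,
        2.96586788e-04, -1.44279737e-04]), 'effort': array([ 2.49560166e-03, -5.32638717e+01, -3.53284192e+01,  7.10126921e-02,
        2.33927235e-02, -5.76605294e-05]), 'eef_pos': array([232.60843295, 498.24264713, 302.14421207]), 'eef_rot': array([-3.14055581e+00, -4.97399221e-05,  2.70480810e+00]), 'wrist_force': array([ 0.48946834,  0.15645768, -0.85972921]), 'moment': array([ 0.07466171,  0.01287562, -0.01442183]), 'finger_force': 0.0, 'finger_gap': 93.87591726527062}
```

View pics/scene0.png

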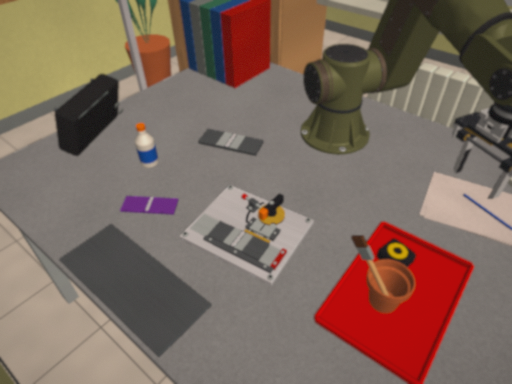

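View pics/top0.png

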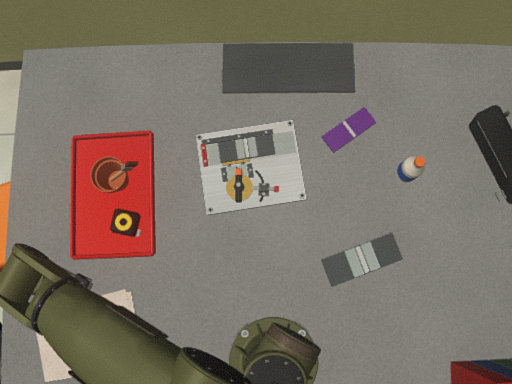

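The scene view shows the fixture at about (250,230), the pot at (388,285) and the tape at (398,252). The top view shows the fixture at about (250,167), with the red stop at (204,155) and the T-handle at (238,186).

Things like the coupon (top view): the plate in the fixture bed at (240,147), the purple plate at (349,130), which must be left, and a larger loose plate at (362,260). I choose the smaller non-purple one, in the bed, and check it in a close crop.

```bash
python3 - <<'E'
import cv2
a=cv2.imread("pics/top0.png")[112:222,185:315]
cv2.imwrite("pics/c1.png",cv2.resize(a,None,fx=5.4,fy=5.4,interpolation=cv2.INTER_CUBIC))
E
```

```text
(no output)
```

View pics/c1.png

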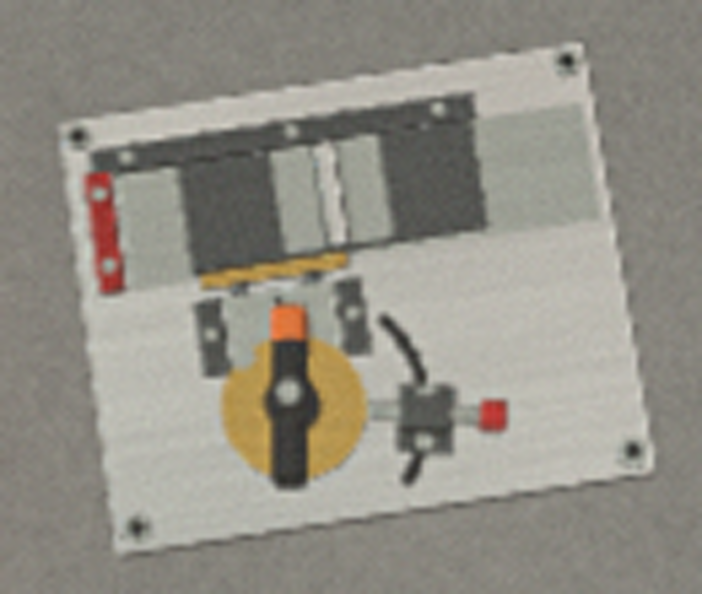

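The crop shows the chosen plate (weld bead at about (330,190)) lying in the bed. Its lead end is at about x=185 and the stop face at about x=120. The bar is nearly vertical with its orange end up, the notch is at about (243,355), and the plunger is to the right with its knob at (493,415).

```bash
cat > h.py <<'E'
import numpy as np, cv2
from cell import *
def ray(n,uv,z):
    m=camera_model(n); f=192/np.tan(np.radians(m["vfov"]/2))
    d=(np.atleast_2d(uv)-[m["cx"],m["cy"]])/f; s=d.copy()
    for _ in range(20): s=d/(1+m["k1"]*(s**2).sum(1,keepdims=True))
    R=np.array(m["R"]); D=np.c_[s,np.ones(len(s))]@R; c=-R.T@m["t"]
    return c+D*((z-c[2])/D[:,2])[:,None]
def crop(p): return (np.array(p,float)+.5)/5.4-.5+[185,112]
E
python3 - <<'E'
from h import *
a=cv2.imread("pics/top0.png")
# plate outline
m=((a.min(2)>135)*255).astype(np.uint8); m[:, :190]=0; m[:,312:]=0; m[:112]=0; m[220:]=0
m=cv2.morphologyEx(m,cv2.MORPH_CLOSE,np.ones((5,5)))
c=max(cv2.findContours(m,0,1)[0],key=cv2.contourArea)
h=cv2.approxPolyDP(cv2.convexHull(c),6,True)[:,0]; print(h.tolist())
loc=np.array([[105,125],[105,-165],[-135,-165],[-135,125]],float)
def fit(uv):
    w=ray("top",uv,15)[:,:2]
    lc,wc=loc.mean(0),w.mean(0); U,S,V=np.linalg.svd((loc-lc).T@(w-wc)); R=(U@V).T
    t=wc-R@lc; print("fix",t,np.arctan2(R[1,0],R[0,0]),"res",(w-(loc@R.T+t)).round(1).tolist()); return R,t
R,t=fit(crop([[62,125],[582,43],[652,468],[118,552]]))
if len(h)==4: 
    k=[np.argmin(((h-q)**2).sum(1)) for q in crop([[62,125],[582,43],[652,468],[118,552]])]; fit(h[k])
def L(p,z): return (ray("top",crop(p),z)[:,:2]-t)@R
print("bolts?",L([[78,136],[567,62],[633,450],[137,526]],15).round(1).tolist())
print("coupon lead",L([[181,165],[194,276]],25).round(1).tolist(),"tail",L([[474,140],[486,228]],25).round(1).tolist())
print("stop",L([[112,175],[124,290]],27).round(1).tolist())
b=L([[288,307],[290,487],[288,393]],82); print("bar",b.round(1).tolist())
d=b[0]-b[1]; print("cam",-np.arctan2(d[1],d[0]))
n=L([[243,355]],40)[0]; k=L([[493,415]],36)[0]; s=np.array([-75,20]); print(n,k)
an=lambda v:np.arctan2(v[1],v[0]); print("turn needed",(an(n-s)-an(k-s))%6.283)
print("spindle world",R@[-75,20]+t)
E
```

```text
[[292, 120], [305, 199], [206, 214], [196, 135]]
fix [561.96714905  83.98941008] 0.14924244689385432 res [[-2.0, -2.7], [-1.4, 1.0], [1.8, 3.0], [1.6, -1.3]]
fix [560.83215236  84.8457683 ] 0.14623431426829672 res [[-2.1, -3.1], [-1.2, 1.6], [1.3, 2.8], [1.9, -1.4]]
bolts? [[95.1, 114.8], [94.4, -154.0], [-121.7, -153.9], [-121.4, 111.6]]
coupon lead [[67.1, 60.8], [5.5, 62.3]] tail [[56.1, -96.7], [7.1, -95.4]]
stop [[67.0, 98.2], [3.3, 100.1]]
bar [[-31.7, 13.3], [-123.5, 25.7], [-75.7, 19.7]]
cam 0.13377572138721988
[-44.13699712  41.70288948] [-95.23441905 -82.80956475]
turn needed 2.3779980425113583
spindle world [484.82706807  92.61541188]
```

Measured: the fixture origin is at about (561.5, 84.4), yaw 0.148. The coupon lead is at y≈61 and its tail at y≈-97. The cam is at about 0.13, and the notch should arrive near 2.5. First I move to a point behind the tail, with the fingers along fixture x and a gap of about 20 mm.

Emit:
carry_out:
  slide:
    - [0.75, -1, 0]
    - [0.75, -1, 0]
    - [0.75, -1, 0]
    - [0.75, -1, 0]
    - [0.75, -1, 0]
    - [0.75, -1, 0]
    - [0.75, -1, 0]
    - [0.75, -1, 0]
    - [0.75, -1, 0]
    - [0.75, -1, 0]
  dr:
    - [0, 0, -0.157]
    - [0, 0, -0.157]
    - [0, 0, -0.157]
    - [0, 0, -0.157]
    - [0, 0, -0.157]
    - [0, 0, -0.157]
    - [0, 0, -0.157]
    - [0, 0, -0.157]
    - [0, 0, -0.157]
    - [0, 0, -0.157]
  gripper: [21, 21, 21, 21, 21, 21, 21, 21, 21, 21]

```text
clock: 0.93
eef_pos: [420.5, 247.7, 302.4]
eef_rot: [-3.141, 0.0, 1.717]
wrist_force: [-0.8, 0.6, 0.5]
finger_gap: 30.7
finger_force: 0.0
```

Emit:
carry_out:
  slide:
    - [0.79, -1, 0]
    - [0.79, -1, 0]
    - [0.79, -1, 0]
    - [0.79, -1, 0]
    - [0.79, -1, 0]
    - [0.79, -1, 0]
    - [0.79, -1, 0]
    - [0.79, -1, 0]
    - [0.79, -1, 0]
    - [0.79, -1, 0]
  dr:
    - [0, 0, 0]
    - [0, 0, 0]
    - [0, 0, 0]
    - [0, 0, 0]
    - [0, 0, 0]
    - [0, 0, 0]
    - [0, 0, 0]
    - [0, 0, 0]
    - [0, 0, 0]
    - [0, 0, 0]
  gripper: [21, 21, 21, 21, 21, 21, 21, 21, 21, 21]

```text
clock: 1.77
eef_pos: [617.9, -1.2, 301.7]
eef_rot: [-3.14, -0.001, 1.72]
wrist_force: [-0.2, 0.4, -0.7]
finger_gap: 20.1
finger_force: 0.0
```

Emit:
carry_out:
  slide:
    - [0, -0.13, -0.1]
    - [0, -0.13, -0.3]
    - [0, -0.13, -0.5]
    - [0, -0.13, -0.65]
    - [0, -0.13, -0.7]
    - [0, -0.13, -0.72]
    - [0, -0.13, -0.736]
    - [0, -0.13, -0.736]
    - [0, -0.13, -0.736]
  dr:
    - [0, 0, 0]
    - [0, 0, 0]
    - [0, 0, 0]
    - [0, 0, 0]
    - [0, 0, 0]
    - [0, 0, 0]
    - [0, 0, 0]
    - [0, 0, 0]
    - [0, 0, 0]
  gripper: [21, 21, 21, 21, 21, 21, 21, 21, 21]

```text
clock: 2.52
eef_pos: [618.4, -33.5, 120.9]
eef_rot: [3.139, 0.001, 1.719]
wrist_force: [-0.1, -0.8, 0.0]
finger_gap: 19.8
finger_force: 0.0
```

```bash
python3 - <<'E'
from h import *
a=camera("top"); cv2.imwrite("pics/c2.png",cv2.resize(a[112:222,185:315,::-1],None,fx=5.4,fy=5.4,interpolation=cv2.INTER_CUBIC))
print(read_state()["eef_pos"],read_state()["wrist_force"])
E
```

```text
[618.40585012 -33.76604659 120.86571601] [0.48282463 0.62954088 0.41701069]
```

View pics/c2.png

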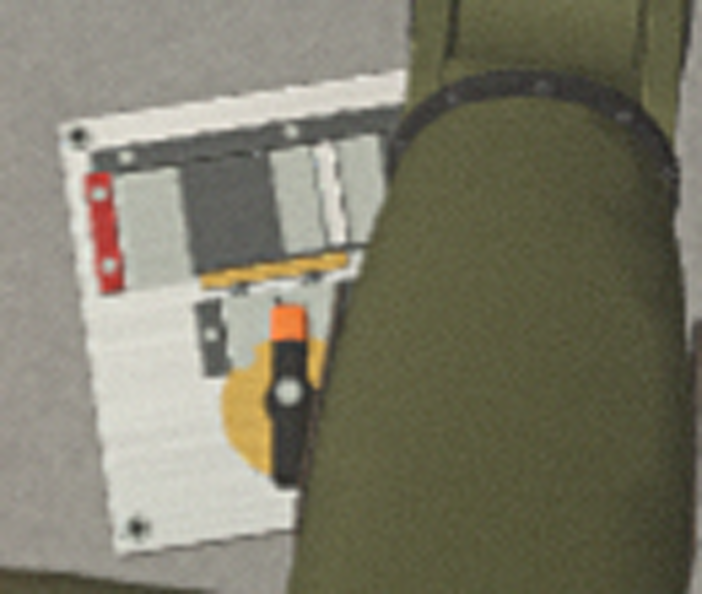

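The view shows the coupon untouched (lead edge at about x=185), with the arm now over its tail. I lower 5 mm and push along fixture +y.

Emit:
carry_out:
  slide:
    - [0, 0, -0.02]
    - [0, 0, -0.02]
    - [-0.003, 0.02, -0.02]
    - [-0.006, 0.04, -0.02]
    - [-0.009, 0.06, -0.02]
    - [-0.012, 0.08, -0.02]
    - [-0.015, 0.1, -0.02]
    - [-0.018, 0.12, -0.02]
    - [-0.021, 0.14, -0.02]
    - [-0.024, 0.16, -0.02]
  dr:
    - [0, 0, 0]
    - [0, 0, 0]
    - [0, 0, 0]
    - [0, 0, 0]
    - [0, 0, 0]
    - [0, 0, 0]
    - [0, 0, 0]
    - [0, 0, 0]
    - [0, 0, 0]
    - [0, 0, 0]
  gripper: [21, 21, 21, 21, 21, 21, 21, 21, 21, 21]

```text
clock: 3.4
eef_pos: [611.7, 6.1, 113.8]
eef_rot: [3.141, 0.0, 1.718]
wrist_force: [0.2, -3.6, 1.3]
finger_gap: 19.6
finger_force: 2.5
```

```bash
cat > m.py <<'E'
from h import *
import sys
# lead edge & stop along bed centreline in the top picture, fixture frame
R=np.array([[np.cos(.148),-np.sin(.148)],[np.sin(.148),np.cos(.148)]]); t=np.array([561.5,84.4])
a=camera("top"); cv2.imwrite("pics/"+sys.argv[1],cv2.resize(a[112:222,185:315,::-1],None,fx=5.4,fy=5.4,interpolation=cv2.INTER_CUBIC))
g=a.astype(float); m=camera_model("top"); f=192/np.tan(np.radians(m["vfov"]/2))
ys=np.arange(40,112,1.); out=[]
for y in ys:
    v=[]
    for x in np.arange(20,60,3.):
        X=np.r_[R@[x,y]+t,25]; c=np.array(m["R"])@X+m["t"]; s=c[:2]/c[2]; s=s*(1+m["k1"]*s@s)*f+[m["cx"],m["cy"]]
        v.append(cv2.getRectSubPix(a,(1,1),(float(s[0]),float(s[1])))[0,0])
    out.append(np.mean(v,0))
print(" ".join(f"{int(y)}:{o[0]:.0f}/{o[1]:.0f}" for y,o in zip(ys,out) if y%2==0))
s=read_state(); print(s["clock"],s["eef_pos"].round(1),s["wrist_force"].round(1))
E
python3 m.py c3.png
```

```text
40:94/95 42:95/96 44:94/95 46:94/95 48:95/96 50:94/96 52:94/96 54:94/95 56:94/95 58:95/95 60:94/96 62:94/96 64:94/94 66:94/95 68:95/96 70:94/96 72:94/96 74:94/95 76:93/93 78:94/94 80:104/106 82:128/130 84:158/160 86:177/179 88:180/183 90:178/182 92:179/182 94:184/187 96:182/183 98:174/155 100:160/100 102:171/78 104:177/84 106:176/90 108:176/88 110:178/90
3.45 [611.6   7.  113.8] [ 0.3 -3.   0.6]
```

The sample is moving: its lead edge is now at y≈83, with about 16 mm left.

Emit:
carry_out:
  slide:
    - [-0.002, 0.01, 0.006]
    - [-0.003, 0.02, 0.006]
    - [-0.0045, 0.03, 0.006]
    - [-0.006, 0.04, 0.006]
    - [-0.0075, 0.05, 0.006]
    - [-0.0075, 0.05, 0.006]
  dr:
    - [0, 0, 0]
    - [0, 0, 0]
    - [0, 0, 0]
    - [0, 0, 0]
    - [0, 0, 0]
    - [0, 0, 0]
  gripper: [21, 21, 21, 21, 21, 21]

```text
clock: 3.95
eef_pos: [609.7, 18.8, 115.1]
eef_rot: [-3.141, -0.0, 1.719]
wrist_force: [0.5, 0.5, 0.1]
finger_gap: 19.9
finger_force: 0.2
```

Emit:
carry_out:
  slide:
    - [0, 0.004, 0]
    - [-0.001, 0.008, 0]
    - [-0.002, 0.012, 0]
    - [-0.002, 0.012, 0]
  dr:
    - [0, 0, 0]
    - [0, 0, 0]
    - [0, 0, 0]
    - [0, 0, 0]
  gripper: [21, 21, 21, 21]

```text
clock: 4.28
eef_pos: [609.3, 21.4, 115.1]
eef_rot: [-3.142, -0.0, 1.718]
wrist_force: [0.5, -2.6, -0.4]
finger_gap: 19.3
finger_force: 1.5
```

Emit:
carry_out:
  slide:
    - [0, 0.004, 0]
    - [0, 0.004, 0]
    - [-0.001, 0.008, 0]
    - [-0.001, 0.008, 0]
  dr:
    - [0, 0, 0]
    - [0, 0, 0]
    - [0, 0, 0]
    - [0, 0, 0]
  gripper: [21, 21, 21, 21]

```text
clock: 4.62
eef_pos: [609.2, 22.6, 115.2]
eef_rot: [3.141, 0.001, 1.718]
wrist_force: [1.5, -10.1, -1.1]
finger_gap: 19.4
finger_force: 5.1
```

Emit:
carry_out:
  slide:
    - [0, 0.004, 0]
    - [0, 0.004, 0]
    - [0, 0.004, 0]
    - [0, 0.004, 0]
  dr:
    - [0, 0, 0]
    - [0, 0, 0]
    - [0, 0, 0]
    - [0, 0, 0]
  gripper: [21, 21, 21, 21]

```text
clock: 4.95
eef_pos: [609.3, 22.9, 115.2]
eef_rot: [3.141, 0.002, 1.718]
wrist_force: [2.7, -15.2, -1.9]
finger_gap: 19.9
finger_force: 7.8
```

Emit:
carry_out:
  slide:
    - [0, 0.004, 0]
    - [0, 0.004, 0]
    - [0, 0.004, 0]
    - [0, 0.004, 0]
  dr:
    - [0, 0, 0]
    - [0, 0, 0]
    - [0, 0, 0]
    - [0, 0, 0]
  gripper: [21, 21, 21, 21]

```text
clock: 5.28
eef_pos: [609.4, 23.1, 115.2]
eef_rot: [3.141, 0.004, 1.718]
wrist_force: [2.7, -20.7, -1.8]
finger_gap: 19.8
finger_force: 10.7
```

Force rises to 21 N with no motion, so the sample is home. I back off, rise and go over the handle with the fingers open.

Emit:
carry_out:
  slide:
    - [0.006, -0.04, 0]
    - [0.006, -0.04, 0]
    - [0.006, -0.04, 0.1]
    - [0.006, -0.04, 0.25]
    - [0.006, -0.04, 0.4]
    - [0.006, -0.04, 0.5]
    - [0.006, -0.04, 0.5]
    - [0.006, -0.04, 0.5]
  dr:
    - [0, 0, 0]
    - [0, 0, 0]
    - [0, 0, 0]
    - [0, 0, 0]
    - [0, 0, 0]
    - [0, 0, 0]
    - [0, 0, 0]
    - [0, 0, 0]
  gripper: [21, 21, 21, 21, 40, 60, 60, 60]

```text
clock: 5.95
eef_pos: [610.7, 16.0, 241.3]
eef_rot: [3.139, -0.0, 1.719]
wrist_force: [0.2, -0.6, -0.6]
finger_gap: 43.2
finger_force: 0.0
```

```bash
python3 m.py c4.png
```

```text
40:176/178 42:176/179 44:175/177 46:168/170 48:145/147 50:109/111 52:92/92 54:90/90 56:92/93 58:93/95 60:94/95 62:94/95 64:93/94 66:92/93 68:93/95 70:94/95 72:94/95 74:93/94 76:93/94 78:93/94 80:94/94 82:94/95 84:94/95 86:93/95 88:94/95 90:93/94 92:92/95 94:90/94 96:92/91 98:112/85 100:142/75 102:171/76 104:177/84 106:175/89 108:174/86 110:176/88
6.0 [610.3  15.9 239.7] [0.8 0.6 0.2]
```

View pics/c4.png

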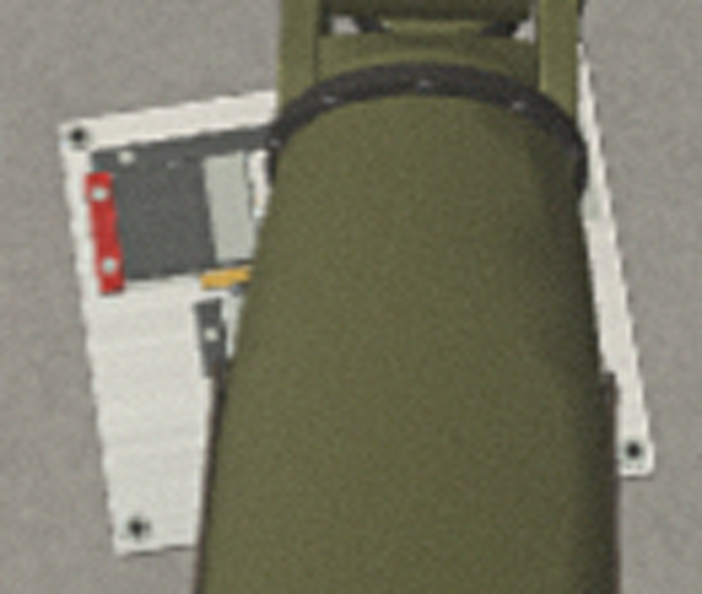

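The view shows the sample's dark end tight against the red stop (at about (122,230)), with no gap. Next, the handle.

Emit:
carry_out:
  slide:
    - [-0.504, 0.309, 0]
    - [-0.504, 0.309, 0]
    - [-0.504, 0.309, 0]
    - [-0.504, 0.309, 0]
    - [-0.504, 0.309, 0]
    - [-0.504, 0.309, 0]
    - [-0.504, 0.309, 0]
    - [-0.504, 0.309, 0]
    - [-0.504, 0.309, 0]
    - [-0.504, 0.309, 0]
  dr:
    - [0, 0, 0.2287]
    - [0, 0, 0.2287]
    - [0, 0, 0.2287]
    - [0, 0, 0.2287]
    - [0, 0, 0.2287]
    - [0, 0, 0.2287]
    - [0, 0, 0.2287]
    - [0, 0, 0.2287]
    - [0, 0, 0.2287]
    - [0, 0, 0.2287]
  gripper: [60, 60, 60, 60, 60, 60, 60, 60, 60, 60]

```text
clock: 6.83
eef_pos: [484.0, 92.8, 238.4]
eef_rot: [-3.141, -0.003, 2.975]
wrist_force: [-0.1, 0.3, 1.1]
finger_gap: 56.5
finger_force: 0.0
```

Emit:
carry_out:
  slide:
    - [0, 0, 0]
    - [0, 0, 0]
    - [0, 0, 0]
  dr:
    - [0, 0, 0.0299]
    - [0, 0, 0.0299]
    - [0, 0, 0.0299]
  gripper: [60, 60, 60]

```text
clock: 7.08
eef_pos: [484.0, 92.7, 238.6]
eef_rot: [3.142, -0.003, -3.124]
wrist_force: [-0.1, -0.5, -0.6]
finger_gap: 56.6
finger_force: 0.0
```

Emit:
carry_out:
  slide:
    - [0, 0, -0.15]
    - [0, 0, -0.28]
    - [0, 0, -0.34]
    - [0, 0, -0.36]
    - [0, 0, -0.36]
    - [0, 0, -0.36]
  dr:
    - [0, 0, 0]
    - [0, 0, 0]
    - [0, 0, 0]
    - [0, 0, 0]
    - [0, 0, 0]
    - [0, 0, 0]
  gripper: [60, 60, 60, 60, 60, 60]

```text
clock: 7.58
eef_pos: [484.7, 92.7, 150.6]
eef_rot: [3.142, 0.0, -3.128]
wrist_force: [0.6, 0.5, -0.2]
finger_gap: 56.6
finger_force: 0.0
```

Emit:
carry_out:
  slide:
    - [0, 0, 0]
    - [0, 0, 0]
    - [0, 0, 0]
    - [0, 0, 0]
    - [0, 0, 0]
    - [0, 0, 0]
    - [0, 0, 0]
    - [0, 0, 0]
  dr:
    - [0, 0, 0]
    - [0, 0, 0]
    - [0, 0, 0]
    - [0, 0, 0]
    - [0, 0, 0]
    - [0, 0, 0]
    - [0, 0, 0]
    - [0, 0, 0]
  gripper: [0, 0, 0, 0, 0, 0, 0, 0]
  newtons: 35

```text
clock: 8.25
eef_pos: [484.5, 93.8, 150.4]
eef_rot: [3.139, 0.0, -3.127]
wrist_force: [-1.5, 14.0, 1.7]
finger_gap: 17.7
finger_force: 35.0
```

Emit:
carry_out:
  slide:
    - [0, 0.008, 0]
    - [0, 0.008, 0]
    - [0, 0.008, 0]
    - [0, 0.008, 0]
    - [0, 0.008, 0]
    - [0, 0.008, 0]
    - [0, 0.008, 0]
    - [0, 0.008, 0]
    - [0, 0.008, 0]
    - [0, 0.008, 0]
  dr:
    - [0, 0, 0]
    - [0, 0, -0.02]
    - [0, 0, -0.04]
    - [0, 0, -0.06]
    - [0, 0, -0.08]
    - [0, 0, -0.1]
    - [0, 0, -0.12]
    - [0, 0, -0.14]
    - [0, 0, -0.16]
    - [0, 0, -0.16]
  gripper: [0, 0, 0, 0, 0, 0, 0, 0, 0, 0]

```text
clock: 9.08
eef_pos: [485.0, 95.3, 150.4]
eef_rot: [3.14, -0.0, 2.143]
wrist_force: [2.8, 7.1, -1.0]
finger_gap: 17.5
finger_force: 35.0
```

```bash
python3 - <<'E'
from h import *
s=read_state()
for k in("eef_pos","eef_rot","wrist_force","moment","joints","finger_gap"):print(k,np.round(s[k],2))
E
```

```text
eef_pos [484.98  95.26 150.39]
eef_rot [ 3.14 -0.    2.14]
wrist_force [ 2.76  7.06 -0.97]
moment [ 1.15 -0.57 -0.1 ]
joints [ 0.12  0.37  1.82  0.    0.95 -0.45]
finger_gap 17.51
```

Emit:
carry_out:
  slide:
    - [0.002, 0.004, 0]
    - [0.002, 0.004, 0]
    - [0.002, 0.004, 0]
    - [0.002, 0.004, 0]
    - [0.002, 0.004, 0]
    - [0.002, 0.004, 0]
    - [0.002, 0.004, 0]
    - [0.002, 0.004, 0]
    - [0.002, 0.004, 0]
    - [0.002, 0.004, 0]
  dr:
    - [0, 0, -0.02]
    - [0, 0, -0.04]
    - [0, 0, -0.06]
    - [0, 0, -0.08]
    - [0, 0, -0.1]
    - [0, 0, -0.12]
    - [0, 0, -0.14]
    - [0, 0, -0.16]
    - [0, 0, -0.16]
    - [0, 0, -0.16]
  gripper: [0, 0, 0, 0, 0, 0, 0, 0, 0, 0]

```text
clock: 9.92
eef_pos: [486.1, 95.5, 150.4]
eef_rot: [3.139, -0.001, 1.144]
wrist_force: [10.7, 0.8, -5.1]
finger_gap: 17.6
finger_force: 35.0
```

```bash
cat > s.py <<'E'
from h import *
s=read_state()
for k in("clock","eef_pos","eef_rot","wrist_force","moment","finger_gap"):print(k,np.round(s[k],2))
E
python3 s.py
```

```text
clock 9.92
eef_pos [486.05  95.54 150.41]
eef_rot [ 3.14 -0.    1.14]
wrist_force [10.67  0.83 -5.12]
moment [-0.12 -1.45 -0.02]
finger_gap 17.58
```

Emit:
carry_out:
  slide:
    - [0.004, 0, 0]
    - [0.004, 0, 0]
    - [0.004, 0, 0]
    - [0.004, 0, 0]
    - [0.004, 0, 0]
    - [0.004, 0, 0]
  dr:
    - [0, 0, -0.01]
    - [0, 0, -0.02]
    - [0, 0, -0.03]
    - [0, 0, -0.035]
    - [0, 0, -0.035]
    - [0, 0, -0.035]
  gripper: [0, 0, 0, 0, 0, 0]

```text
clock: 10.42
eef_pos: [486.5, 95.4, 150.4]
eef_rot: [3.14, -0.001, 0.927]
wrist_force: [4.9, -1.9, -0.7]
finger_gap: 17.9
finger_force: 35.0
```

```bash
python3 s.py
```

```text
clock 10.42
eef_pos [486.54  95.43 150.41]
eef_rot [ 3.14 -0.    0.93]
wrist_force [ 4.87 -1.9  -0.7 ]
moment [-0.42 -0.75 -0.17]
finger_gap 17.92
```

Emit:
carry_out:
  slide:
    - [0, 0, 0]
    - [0, 0, 0]
    - [0, 0, 0]
  dr:
    - [0, 0, -0.008]
    - [0, 0, -0.016]
    - [0, 0, -0.016]
  gripper: [0, 0, 0]

```text
clock: 10.67
eef_pos: [486.5, 95.3, 150.4]
eef_rot: [3.14, -0.001, 0.823]
wrist_force: [4.3, -3.2, -0.2]
finger_gap: 17.6
finger_force: 35.1
```

```bash
python3 s.py
```

```text
clock 10.67
eef_pos [486.53  95.34 150.4 ]
eef_rot [ 3.14 -0.    0.82]
wrist_force [ 4.33 -3.16 -0.2 ]
moment [-0.66 -0.7  -0.47]
finger_gap 17.57
```

Emit:
carry_out:
  slide:
    - [0.001, -0.001, 0]
    - [0.001, -0.001, 0]
    - [0.001, -0.001, 0]
  dr:
    - [0, 0, -0.002]
    - [0, 0, -0.004]
    - [0, 0, -0.004]
  gripper: [0, 0, 0]

```text
clock: 10.92
eef_pos: [486.6, 95.3, 150.4]
eef_rot: [3.141, -0.001, 0.8]
wrist_force: [4.4, -2.3, 0.5]
finger_gap: 17.9
finger_force: 35.0
```

```bash
python3 s.py
```

```text
clock 10.92
eef_pos [486.63  95.26 150.37]
eef_rot [ 3.14 -0.    0.8 ]
wrist_force [ 4.39 -2.33  0.54]
moment [-0.43 -0.8  -0.23]
finger_gap 17.88
```

Emit:
carry_out:
  slide:
    - [0, 0, 0]
    - [0, 0, 0]
    - [0, 0, 0]
  dr:
    - [0, 0, -0.002]
    - [0, 0, -0.005]
    - [0, 0, -0.005]
  gripper: [0, 0, 0]

```text
clock: 11.17
eef_pos: [486.7, 95.3, 150.4]
eef_rot: [3.14, -0.001, 0.769]
wrist_force: [5.6, -2.2, 0.2]
finger_gap: 18.0
finger_force: 35.0
```

```bash
python3 - <<'E'
from h import *
exec(open("s.py").read())
a=camera("scene")[170:280,175:320,::-1]
cv2.imwrite("pics/s2.png",cv2.resize(a,None,fx=5.4,fy=5.4,interpolation=cv2.INTER_CUBIC))
E
```

```text
clock 11.17
eef_pos [486.69  95.26 150.39]
eef_rot [ 3.14 -0.    0.77]
wrist_force [ 5.57 -2.22  0.2 ]
moment [-0.44 -0.89  0.02]
finger_gap 17.96
```

View pics/s2.png

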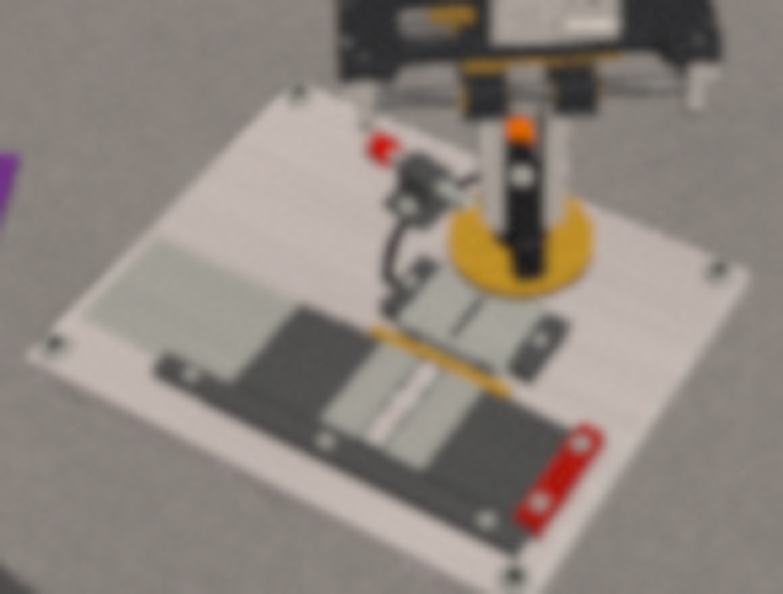

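The view shows the handle gripped with its orange end facing away, at (520,130). The knob is at (380,148) and the sample is against the stop. I track the red knob's centroid against the first picture: a full drop should shift it about 2 px.

```bash
cat > k.py <<'E'
from h import *
def cen(a):
    g=a[188:206,236:254].astype(float); w=np.clip(g[:,:,0]-g[:,:,1:].max(2)-40,0,None)
    y,x=np.mgrid[188:206,236:254]; return np.round([(w*x).sum()/w.sum(),(w*y).sum()/w.sum(),w.sum()/255],2)
m=camera_model("scene"); f=192/np.tan(np.radians(m["vfov"]/2))
def P(l):
    c,s=np.cos(.148),np.sin(.148); X=[561.5+c*l[0]-s*l[1],84.4+s*l[0]+c*l[1],36]; q=np.array(m["R"])@X+m["t"]; return q[:2]/q[2]*f+[m["cx"],m["cy"]]
k=np.array([-95.2,-82.8]); d=np.array([-75,20])-k; d/=np.hypot(*d)
print("px per 6mm",P(k+6*d)-P(k))
print(cen(cv2.imread("pics/scene0.png")[:,:,::-1]),cen(camera("scene")))
E
python3 k.py
```

```text
px per 6mm [1.47723577 0.96072911]
[243.84 195.77   5.93] [245.24 196.7    6.71]
```

The knob shifted (1.40, 0.93) px of an expected (1.48, 0.96), so the plunger is fully in the notch. I release and rise.

Emit:
carry_out:
  slide:
    - [0, 0, 0]
    - [0, 0, 0]
    - [0, 0, 0]
    - [0, 0, 0]
    - [0, 0, 0]
    - [0, 0, 0.1]
    - [0, 0, 0.25]
    - [0, 0, 0.4]
    - [0, 0, 0.6]
    - [0, 0, 0.6]
  dr:
    - [0, 0, 0]
    - [0, 0, 0]
    - [0, 0, 0]
    - [0, 0, 0]
    - [0, 0, 0]
    - [0, 0, 0]
    - [0, 0, 0]
    - [0, 0, 0]
    - [0, 0, 0]
    - [0, 0, 0]
  gripper: [50, 50, 50, 50, 50, 50, 50, 50, 50, 50]

```text
clock: 12.1
eef_pos: [487.2, 95.5, 306.5]
eef_rot: [3.137, -0.007, 0.769]
wrist_force: [-0.5, -1.4, 0.8]
finger_gap: 47.1
finger_force: 0.0
```

Emit:
carry_out:
  slide:
    - [-0.2, 0.5, 0.1]
    - [-0.2, 0.5, 0.1]
    - [-0.2, 0.5, 0.1]
    - [-0.2, 0.5, 0.1]
    - [-0.2, 0.5, 0.1]
    - [-0.2, 0.5, 0.1]
  dr:
    - [0, 0, 0]
    - [0, 0, 0]
    - [0, 0, 0]
    - [0, 0, 0]
    - [0, 0, 0]
    - [0, 0, 0]
  gripper: [50, 50, 50, 50, 50, 50]

```text
clock: 12.6
eef_pos: [436.2, 220.4, 324.7]
eef_rot: [3.142, 0.001, 0.77]
wrist_force: [-0.4, -1.0, -0.2]
finger_gap: 47.4
finger_force: 0.0
```

```bash
python3 k.py; python3 m.py c5.png
```

```text
px per 6mm [1.47723577 0.96072911]
[243.84 195.77   5.93] [245.26 196.72   6.19]
40:168/170 42:167/170 44:166/168 46:160/162 48:138/140 50:105/106 52:89/90 54:87/88 56:88/89 58:88/89 60:89/90 62:89/90 64:89/90 66:88/89 68:89/89 70:89/90 72:89/89 74:88/89 76:88/90 78:88/89 80:88/89 82:88/89 84:88/89 86:86/88 88:87/88 90:88/89 92:86/88 94:85/88 96:87/85 98:104/78 100:133/68 102:160/66 104:160/69 106:152/73 108:145/71 110:139/74
12.7 [436.7 219.4 324.6] [0.3 0.2 0.2]
```

View pics/c5.png

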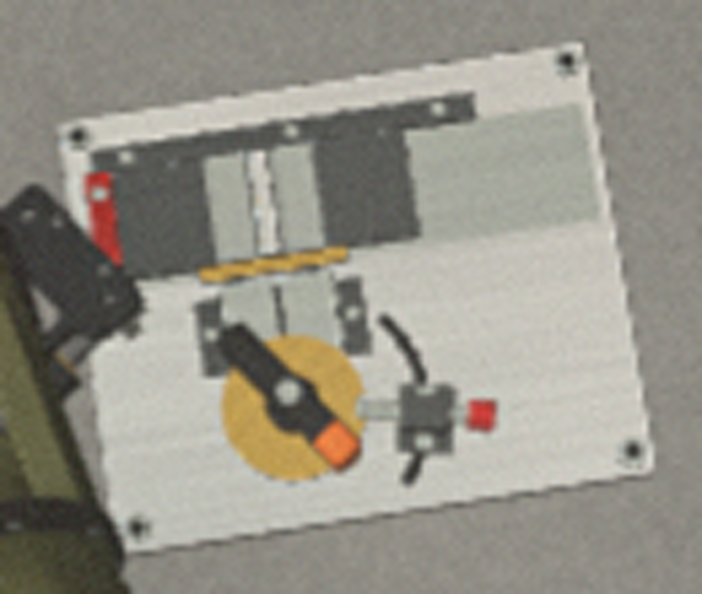

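The view shows the knob pulled in to (482,415) with the rod inside the disc rim. The bar has turned (orange end at (337,447)), the pad is against the sample, and the sample is at the stop. The arm is clear, so I hand in.

```bash
python3 -c "
from cell import *
print(sign_off())"
```

```text
the job is handed in; nothing more can be done
None
```

I handed the job in at about 12.7 s: the sample is home against the red stop, the cam clamp is locked with the plunger in the notch, and the arm is clear. The verdict was not returned, and pad force was judged from pictures only.

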